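# Put the bean grinder back together

### The arm

A 7-joint arm with a two-finger parallel gripper is mounted at the origin on the work surface. World frame = base frame: x ahead of the robot, y to its left, z up, the work surface at z = 0. Lengths are in mm, angles in degrees, forces in N, time in s.
With the tool pointing down it reaches from about 425 to 1025 mm from the base axis. Payload 9.4 kg.
Tool frame: the origin (TCP) lies midway between the tips of the shut fingers; the grasp point (between the pads) lies 19 mm behind it; z points along the fingers, y is the line along which they close (so a half turn about z gives the same grasp; the last joint's range is limited). The gripper opens to 93 mm and grips with 3 to 60 N. Pads are 15 mm wide; open, the fingers measure 128 mm over their backs; the gripper's body (75 mm by 188 mm) begins 65 mm behind the grasp point.
Start: joints at [70.949, 34.337, -0.143, 91.639, 0.103, 54.024, -4.572], TCP at [183.429, -701.411, 218.618] pointing down, gripper open.
Joint ranges: [-147.43, 147.43], [-19.82, 112.94], [-74.19, 73.91], [6.32, 146.72], [-59.91, 239.91], [6.04, 106.73], [-150.56, 150.56]. Speed limits (degrees/s): [127.2, 127.2, 172.46, 172.46, 180, 180, 180].

### API

Orientations are given as [roll, pitch, yaw] about the fixed x, y, z axes, in that order (R = Rz(yaw) Ry(pitch) Rx(roll)).
In Python, from cell import r, eyes gives the robot as it stands. The module is installed in compiled form; this text tells all that it offers. Calls block until the motion is done:
- r.move_to(position, orientation): joint-space move of the TCP to a pose.
- r.line_to(position, orientation=None, vel=150): straight line of the TCP; orientation=None keeps the orientation; vel is the mean speed in mm/s.
- r.movej(angles): joint-space move.
- r.grip(opening, strength=None): finger opening in mm; strength is the grip in N (None keeps the last); returns when the fingers have stopped.
- r.pause(seconds).
- r.inverse_kinematics(position, orientation): joint angles nearest the present ones, or None.
- r.read_state(): the state.
- eyes.grab_frame(name): name is "scene" or "side" or "wrist"; returns (picture, depth): 384x512x3 uint8, red, green, blue; 384x512 float32, mm along the optical axis (not along the pixel's ray), 0 where there is no reading.
- eyes.camera_info(name): a dict with "vertical_fov" (degrees; the focal length in pixels is half the picture's height over the tangent of half this angle, whatever the lens; pixels are square), "cx", "cy" (the principal point, pixels), "k1" (the pictures are not rectified: a ray, as slopes to the right and down, at radius r is drawn at 1 + k1 r^2 times it, then the intrinsics apply), "world_from_camera" (4x4, takes a point from camera to world coordinates); the wrist camera has in their place "tool_from_camera" (4x4, takes a point from camera to tool coordinates, whose origin is the TCP and whose axes are the flange's). Camera axes: x right, y down, z forward; pixel columns grow to the right and rows downward; lengths in mm; the calibration is good to about 2 mm. A picture is of the moment at which its call begins: read the wrist's pose just before it. camera_info takes no time and is no camera call.
A pose or a line that the arm cannot do raises r.IKError and nothing moves.
- r.job_done(): hands the job in; it is judged then, once.
The state is a dict: "t": time; "joint_positions": joint angles; "joint_vel": joint speeds; "joint_efforts": joint torques, N m; "eef_pos": TCP position; "eef_rot": TCP orientation; "contact_force": force on the tool from outside, world axes, zero at the start; "torque": the same for the moment, N m; "width": finger opening in mm; "grasp_force": force on a finger pad.
Only numpy, scipy, OpenCV 4.12 (cv2) and the standard library are available. Lean on these libraries where they do the work, as an engineer would, in place of code of your own. Each camera call takes 0.05 s, during which the arm holds its last target. There are 200 camera calls.

### The job

The coffee grinder has been taken apart for cleaning. Slide its grounds container fully home into the bay in its front, handle outwards, and set the bean hopper on top: lugs into the slots, push it down against the spring and turn it a quarter-turn clockwise until it locks, without forcing it. Leave the crockery and the brush where they are.

Things in the scene. Friction and masses are not known exactly. Their poses are not given: they have to be found in the camera images.
- grinder: bean grinder, fixed: steel head on a black body 170 mm deep (x -85 to +85), 140 wide, cover 180 mm high, dial and bay in its front. Origin: on the table, on the vertical axis of the round hopper collar on its top; z up; -x is the front. The steel front above the bay stands at x = -85; the floor plate reaches out to x = -112
- bay (a point): middle of the back edge of the bay's floor, at the back wall (grinder x = -27, y = 0, z = 10 mm); axes of the grinder. The bay is open towards -x, roofed 84 mm above its floor, 90 mm wide between side cheeks, mouth 58 mm in front of the back wall and flared to 102 mm. The container at home touches the back wall and stands 22 mm proud of the front above
- collar (a point): centre of the hopper collar's top face, 186 mm above the table; axes of the grinder. Bore 66 mm, cut by two lug slots 20 mm wide (86 mm from end to end) on the +y and -y sides. Under the 12 mm lip a groove lets the lugs turn only clockwise seen from above, a quarter turn to a stop. At its end a 4 mm deep notch in the groove's roof, with 6 degrees of play, lets them spring up and lock
- seal_seat (a joint): sprung seat in the collar that carries the spigot's underside: 0 m free (173 mm above the table), grows downwards. 6 N start it, then 0.8 N per mm; it bears the hopper's weight without sinking. The hopper can turn only when pushed down 8.5 mm or more; its shoulder meets the collar at 10.5 mm (about 11 N of push). Locked it reads 0.004
- hopper_centre (a point): bean hopper, 0.35 kg: black spigot 62 mm across, 24 high, with two 14 mm wide lugs at its foot reaching to 40 mm radius, smoked funnel, fixed black lid 132 mm across with a grey grip bar. Stands on the spigot. Point: on the axis, 62 mm above the underside. z up; x along bar and lugs (a half turn makes no difference). Goes in with the bar along the grinder's y, is locked with the bar along its x
- hopper_grip (a point): middle of the grey grip bar on the hopper's lid, on its axis, 113 mm above the hopper's underside and 21 mm above the lid; the bar is 72 mm long (x), 16 thick (y), its top 124 mm above the underside; axes as hopper_centre
- container_centre (a point): grounds container, 0.16 kg: smoked clear open box 80 mm deep (x), 86 wide (y), 75 high, walls 3 mm, black front panel (79 high) with a handle; upright on the table. Point: the box's centre, 37.5 mm above its underside. z up; +x is its back, that goes into the bay first; the handle is on -x. Fully home this point is at x = -67, y = 0 mm of the grinder
- container_grip (a point): grip point of the container's handle, an upright plate 14 mm thick that stands out 44 mm from the front panel, from 26 to 68 mm above the container's underside; the point is 67 mm in front of the box's centre (-x), 48 mm above the underside; axes as container_centre
- cup: white china cup with a handle, 84 mm across, 70 mm high; origin at the centre of its underside
- glass_a: clear tumbler, 72 mm across, 110 mm high; origin at the centre of its underside
- glass_b: clear tumbler like the other, on the grinder's other side; origin at the centre of its underside
- pitcher: steel milk jug with a handle, 92 mm across, 100 mm high; origin at the centre of its underside
- sugar_jar: white china sugar jar with a steel cap, 72 mm across, 130 mm high; origin at the centre of its underside
- saucer: white plate, 150 mm across, 20 mm high; origin at the centre of its underside
- brush: grinder brush lying flat, 170 mm long; origin under its middle, x along it

How it is judged:
By the outcome, as a careful person would: the job done as asked, in the order asked, and still so for the second after the job is handed in, with the robot touching nothing.
It also fails if it takes over 67 s, if anything falls off the work surface, if the arm or the gripper's body presses on something with over 40 N, if the wrist force passes 120 N, or if a joint passes its speed limit or range.

## Working session

There is one attempt and no reset: what is moved stays moved. The work goes in short steps, each a Python script; the robot and the scene stay as the last script left them, time stands still between calls to the robot, and variables do not carry over. Pictures are saved under pics/ and viewed, at most 12 in all, crops included, and the job is handed in when it is done.

```bash
mkdir -p pics; cat > h.py <<'E'
import numpy as np, cv2, pickle
from cell import r, eyes
def grab(n):
    s=r.read_state(); im,d=eyes.grab_frame(n); c=eyes.camera_info(n)
    if 'world_from_camera' in c: T=np.array(c['world_from_camera'])
    else:
        from scipy.spatial.transform import Rotation as R
        W=np.eye(4); W[:3,:3]=R.from_euler('xyz',s['eef_rot'],degrees=True).as_matrix(); W[:3,3]=s['eef_pos']
        T=W@np.array(c['tool_from_camera'])
    f=192/np.tan(np.radians(c['vertical_fov']/2))
    K=np.array([[f,0,c['cx']],[0,f,c['cy']],[0,0,1.]])
    return im,d,dict(T=T,K=K,k1=c['k1'])
def rays(uv,C):
    uv=np.asarray(uv,float).reshape(-1,1,2)
    # drawn = ray*(1+k1 r^2)
    n=cv2.undistortPoints(uv,C['K'],np.array([C['k1'],0,0,0,0.]))[:,0]
    return np.c_[n,np.ones(len(n))]
def onplane(uv,C,z):
    v=rays(uv,C)@C['T'][:3,:3].T; o=C['T'][:3,3]
    return o+v*((z-o[2])/v[:,2])[:,None]
def cloud(d,C):
    v,u=np.mgrid[:384,:512]
    p=rays(np.c_[u.ravel(),v.ravel()],C)*d.reshape(-1,1)
    P=p@C['T'][:3,:3].T+C['T'][:3,3]
    return P.reshape(384,512,3)
def save(n,im): cv2.imwrite('pics/'+n+'.png',im[:,:,::-1])
E
python3 - <<'E'
from h import *
ims=[]
for n in ('scene','side','wrist'):
    im,d,C=grab(n); pickle.dump((im,d,C),open(n+'.pkl','wb')); ims.append(im)
    print(n,C['T'].round(2).tolist(),C['K'][0,0],C['k1'])
    save(n,cv2.resize(im,(800,600)) if n!='wrist' else im)
print(r.read_state())
E
```

```text
scene [[0.06, 0.68, -0.73, 1722.15], [1.0, -0.06, 0.03, -70.86], [-0.02, -0.73, -0.68, 1264.5], [0.0, 0.0, 0.0, 1.0]] 424.0379233770471 -0.1289459622101708
side [[-0.78, -0.45, 0.44, -151.0], [-0.63, 0.54, -0.57, 874.38], [0.02, -0.72, -0.7, 1185.23], [0.0, 0.0, 0.0, 1.0]] 497.20062844496937 -0.15382842823885082
wrist [[0.25, -0.94, -0.24, 249.52], [-0.97, -0.25, -0.06, -683.95], [-0.0, 0.24, -0.97, 384.19], [0.0, 0.0, 0.0, 1.0]] 290.62322731068315 -0.037271422952992586
{'t': 0.15, 'joint_positions': array([70.9502256 , 34.37513612, -0.14376604, 91.67064753,  0.10233901,
       54.02483649, -4.57192676]), 'joint_vel': array([-0.05333257, -0.16724597, -0.01212423, -0.18081385,  0.02458136,
        0.0617507 , -0.0148312 ]), 'joint_efforts': array([ 1.76733454e-03, -7.65595365e+01,  1.49816997e+00, -2.52569675e+01,
       -5.24713809e-02,  1.47760555e-02,  1.06818768e-04]), 'eef_pos': array([ 183.30332874, -701.05278497,  217.94283515]), 'eef_rot': array([-1.79929856e+02,  7.18861776e-03,  1.46567290e+01]), 'contact_force': array([-0.96380719, -0.46761042,  0.28413046]), 'torque': array([-0.03398027, -0.00294794, -0.02792827]), 'grasp_force': 0.0, 'width': 92.84936344444213}
```

View pics/scene.png

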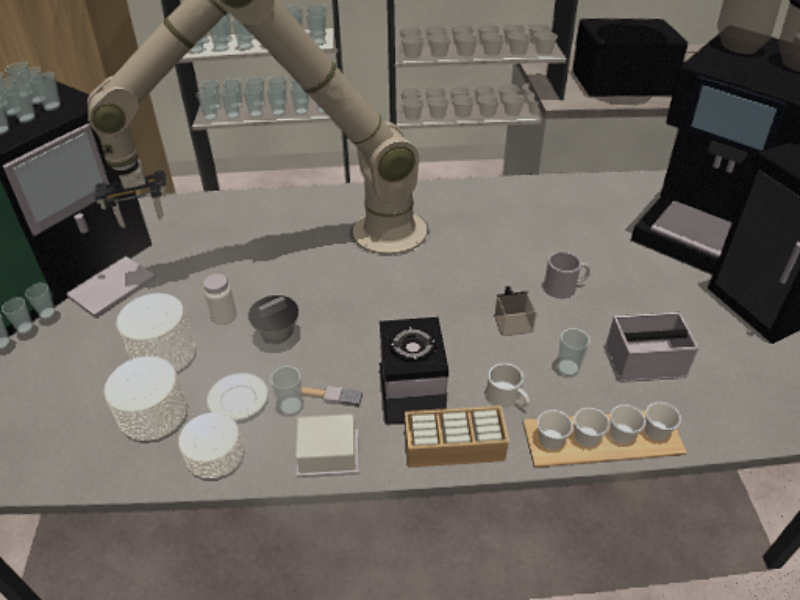

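View pics/side.png

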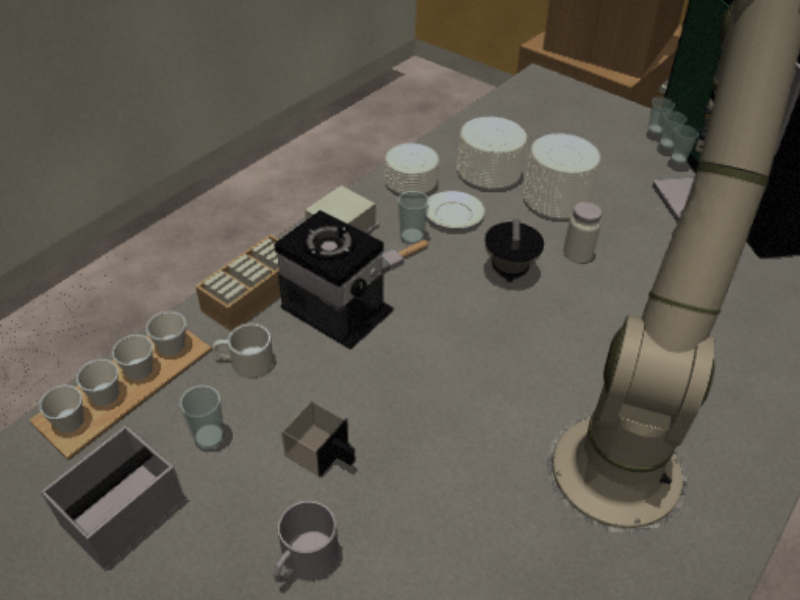

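Scene view (800x600 scale): grinder at (413,365) with its collar at (412,345) and its front towards the robot. The hopper is at (274,315), with its bar tilted in view. The container is at (515,312), handle (508,293) towards the robot. The side view agrees. Next I'll take positions from depth.

```bash
python3 - <<'E'
from h import *
V=[]
for n in ('scene','side'):
    im,d,C=pickle.load(open(n+'.pkl','rb')); P=cloud(d,C); P[d==0]=np.nan
    ctr={'scene':dict(gr=(412,345),ho=(274,315),co=(515,318)),'side':dict(gr=(330,242),ho=(514,243),co=(318,435))}[n]
    for k,(u,v) in ctr.items():
        u,v=int(u*.64),int(v*.64)
        w=np.s_[v-70:v+70,u-70:u+70]
        Q=P[w].reshape(-1,3); c=im[w].reshape(-1,3).astype(int)
        m=np.isfinite(Q[:,0])
        Q,c=Q[m],c[m]
        print(n,k,P[v,u].round(0))
        if k=='gr':
            A=Q[(Q[:,2]>172)&(Q[:,2]<192)]
            # largest component around median
            A=A[np.linalg.norm(A[:,:2]-np.median(A[:,:2],0),axis=1)<130]
            print(' top z',np.percentile(A[:,2],[5,50,95]).round(1),'rect',cv2.minAreaRect(A[:,:2].astype(np.float32)))
        if k=='ho':
            m0=np.linalg.norm(Q[:,:2]-P[v,u][:2],axis=1)<110
            for lo,hi in((84,100),(105,135)):
                A=Q[m0&(Q[:,2]>lo)&(Q[:,2]<hi)]
                if len(A)>4: print(' ',lo,len(A),'rect',cv2.minAreaRect(A[:,:2].astype(np.float32)),'circ',cv2.minEnclosingCircle(A[:,:2].astype(np.float32)),A.mean(0).round(1))
        if k=='co':
            m0=np.linalg.norm(Q[:,:2]-P[v,u][:2],axis=1)<120
            for lo,hi in((8,60),(55,72),(66,85)):
                A=Q[m0&(Q[:,2]>lo)&(Q[:,2]<hi)]
                print(' ',lo,len(A),'rect',cv2.minAreaRect(A[:,:2].astype(np.float32)),A.mean(0).round(1))
            dk=m0&(c.max(1)<40)&(Q[:,2]>15)
            A=Q[dk]; print(' dark',len(A),A.min(0).round(),A.max(0).round(),cv2.minAreaRect(A[:,:2].astype(np.float32)))
E
```

```text
scene gr [673.  15. 174.]
 top z [174.2 181.4 188.8] rect ((681.909912109375, 17.043067932128906), (179.4229736328125, 140.2126007080078), 1.2410041093826294)
scene ho [ 468. -323.  100.]
  84 451 rect ((449.0313720703125, -329.5738830566406), (129.37681579589844, 127.84426879882812), 53.49243927001953) circ ((449.58319091796875, -326.05291748046875), 70.48068237304688) [ 459.8 -326.2   93. ]
  105 107 rect ((450.219970703125, -329.54107666015625), (23.98138427734375, 69.83198547363281), 32.550533294677734) circ ((454.0032043457031, -327.1225280761719), 35.14385223388672) [ 452.7 -327.4  118.4]
scene co [496. 300.  68.]
  8 415 rect ((466.9716796875, 298.349853515625), (180.03846740722656, 196.0070037841797), 6.862700462341309) [460.1 311.8  33.7]
  55 161 rect ((437.30657958984375, 313.19378662109375), (121.85130310058594, 90.20111083984375), 3.702653169631958) [449.8 313.7  64.4]
  66 165 rect ((437.0135803222656, 311.96881103515625), (121.15754699707031, 89.50877380371094), 6.227386951446533) [447.5 311.9  73.3]
 dark 23 [376. 276.  55.] [421. 336.  85.] ((397.4973449707031, 304.1
[... 546 characters left out ...]
1.7388687133789), 32.6473388671875) circ ((450.86285400390625, -321.09808349609375), 41.15815734863281) [ 447.8 -319.3  119.1]
side co [475. 288.   2.]
  8 796 rect ((481.03265380859375, 307.5276794433594), (108.58106231689453, 217.15036010742188), 75.43224334716797) [448.8 317.5  36.6]
  55 364 rect ((432.9877014160156, 311.617919921875), (126.3481674194336, 93.4349594116211), 3.6181416511535645) [437.8 313.2  64.2]
  66 336 rect ((433.38739013671875, 311.33868408203125), (126.5247802734375, 93.19536590576172), 4.28851842880249) [442.8 313.1  72.4]
 dark 399 [369. 269.  17.] [420. 355.  83.] ((393.0001220703125, 309.7786865234375), (48.220916748046875, 86.86578369140625), 5.387800216674805)
```

```bash
python3 - <<'E'
from h import *
a=pickle.load(open('scene.pkl','rb'))[0]; b=pickle.load(open('side.pkl','rb'))[0]
cr=lambda i,u,v:cv2.resize(i[v-45:v+45,u-45:u+45],(400,300) if 0 else (266,266),interpolation=cv2.INTER_CUBIC)
row=lambda i,l:np.hstack([cr(i,*p) for p in l])
save('crops',np.vstack([row(a,[(264,225),(175,200),(328,200)]),row(b,[(211,165),(329,155),(203,280)])]))
E
```

```text
(no output)
```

View pics/crops.png

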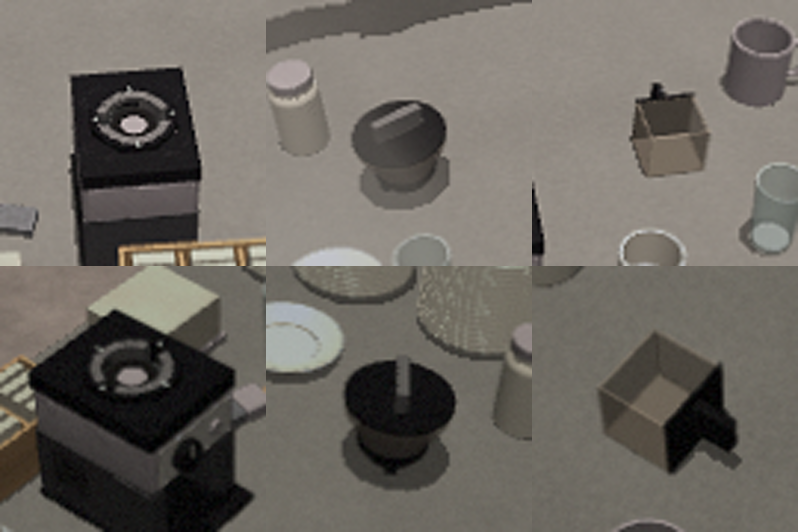

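Crops: the collar ring with its slots is on the grinder axis. The hopper bar runs about 122° in world, and the container handle faces -x. Grinder ≈(682,17), yaw 1.3°. Hopper ≈(449.5,-326). Container ≈(457,314), yaw ~4.5°. I'll look closer with the wrist camera at collar, then container.

```bash
python3 - <<'E'
from h import *
r.move_to([640,17,330],[180,0,0]); r.pause(.3)
a=grab('wrist'); pickle.dump(a,open('w_col.pkl','wb')); print(r.read_state()['t'],r.read_state()['joint_positions'].round(1))
ax=np.array([np.sin(np.radians(30)),0,-np.cos(np.radians(30))])
p=np.array([390,308,48])-80*ax
print(r.inverse_kinematics(list(p),[180,-30,4.5]))
r.move_to(list(p),[180,-30,4.5]); r.pause(.3)
b=grab('wrist'); pickle.dump(b,open('w_con.pkl','wb')); print(r.read_state()['t'],r.read_state()['joint_positions'].round(1))
for k,(im,d,C) in (('col',a),('con',b)):
    P=cloud(d,C); P[d==0]=np.nan; 
    m=((P[:,:,2]>172)&(P[:,:,2]<192)) if k=='col' else (P[:,:,2]>12)&(P[:,:,2]<90)
    A=P[m]; print(k,len(A),np.nanpercentile(A,[1,50,99],axis=0).round(1).tolist())
save('wr',np.hstack([cv2.resize(i[0],(400,300)) for i in (a,b)]))
E
```

```text
3.5083 [   4.2   23.4  -15.7   95.2    7.    62.4 -103.5]
NoneTraceback (most recent call last):
  File "<stdin>", line 7, in <module>
cell.IKError: the arm cannot take that pose within its joint ranges
```

```bash
python3 - <<'E'
from h import *
for t in (0,5,10,15,20,25,30):
  for y in (4.5,-175.5):
    s=np.sin(np.radians(t)); c=np.cos(np.radians(t)); sg=1
    ax=np.array([s,0,-c]); o=[180,-t,y] if y>-90 else [180,t,y]
    row=[]
    for g,b in (((390,308,48),80),((390,308,48),-19),((547,14,60),-19)):
        q=r.inverse_kinematics(list(np.array(g)-b*ax),o); row.append(None if q is None else np.round(q).astype(int).tolist())
    print(t,y,row)
im,d,C=pickle.load(open('w_col.pkl','rb'))
P=cloud(d,C); A=P[(d>0)&(P[:,:,2]>172)&(P[:,:,2]<192)]
print(len(A),np.percentile(A,[1,50,99],axis=0).round(1).tolist())
save('wcol',im)
E
```

```text
0 4.5 [[-31, 28, -20, 125, 19, 30, -150], [-45, 37, 0, 129, 0, 13, -131], [-1, 38, -10, 122, 16, 21, -109]]
0 -175.5 [[-3, 40, -63, 124, 51, 48, -4], [-5, 53, -63, 127, 69, 50, -21], [32, 53, -63, 120, 65, 52, 24]]
5 4.5 [[-48, 26, 0, 130, 10, 21, -142], [-54, 37, 10, 133, -24, 7, -108], [-3, 37, -6, 126, 18, 13, -111]]
5 -175.5 [[-5, 39, -63, 127, 58, 47, -13], [-7, 52, -63, 130, 77, 51, -29], [32, 52, -63, 124, 73, 49, 17]]
10 4.5 [[-59, 25, 11, 134, 10, 15, -145], [-50, 37, 0, 135, 84, 7, 141], [-1, 36, -10, 129, 56, 8, -149]]
10 -175.5 [[-8, 38, -63, 131, 66, 47, -24], [-27, 40, -32, 134, 83, 27, -38], [33, 52, -63, 127, 82, 47, 8]]
15 4.5 [[-70, 26, 22, 138, 12, 7, -149], [-58, 38, 10, 139, 143, 8, 81], [-16, 37, 12, 134, 228, 8, 39]]
15 -175.5 [[-11, 37, -63, 135, 74, 48, -35], [-11, 52, -63, 136, 90, 57, -47], [14, 39, -31, 132, 98, 20, -10]]
20 4.5 [[-16, 37, -63, 138, 81, 52, 134], [-68, 41, 21, 142, 173, 14, 47], [-15, 38, 11, 138, 200, 16, 66]]
20 -175.5 [[-16, 37, -63, 138, 81, 52, -46], [-14, 53, -63, 139, 96, 62, -55], [32, 52, -63, 135, 102, 47, -11]]
25 4.5 [[-84, 30, 30, 145, 139, 9, 77], [-71, 43, 21, 145, 164, 22, 53], [-15, 39, 11, 141, 192, 25, 74]]
25 -175.5 [[-20, 38, -63, 141, 86, 57, -57], [-18, 54, -63, 141, 100, 68, -62], [32, 53, -63, 138, 113, 50, -21]]
30 4.5 [None, [-67, 43, 10, 147, 144, 32, 68], [-15, 41, 10, 145, 188, 36, 78]]
30 -175.5 [None, [-21, 57, -63, 144, 103, 76, -68], [31, 54, -63, 142, 122, 56, -29]]
18818 [[599.7, -51.2, 172.4], [694.4, 17.9, 180.4], [766.5, 86.5, 187.4]]
```

View pics/wcol.png

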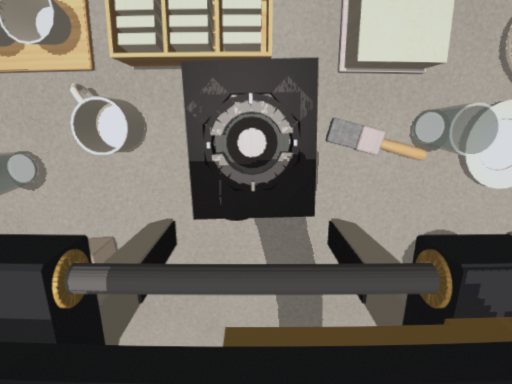

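Wrist view: the collar is at about (252,142), with the dial bump at the front edge (238,216). Next I'll compute the collar centre and approach the handle with a 20° back-tilt, so the gripper body clears the front.

```bash
cat >> h.py <<'E'
def tilt(psi,t,flip=True):
    "orientation and approach axis: leaning forward t deg in heading psi"
    a,b=np.radians(t),np.radians(psi)
    ax=np.array([np.sin(a)*np.cos(b),np.sin(a)*np.sin(b),-np.cos(a)])
    return ([180,t,psi-180 if psi>0 else psi+180] if flip else [180,-t,psi]),ax
def st():
    s=r.read_state(); print('t',round(s['t'],2),'pos',s['eef_pos'].round(1),'F',s['contact_force'].round(1),'M',s['torque'].round(2),'w',round(s['width'],1),'g',round(s['grasp_force'],1)); return s
E
python3 - <<'E'
from h import *
im,d,C=pickle.load(open('w_col.pkl','rb'))
P=cloud(d,C); g=im.max(2)
n=lambda m:cv2.morphologyEx(m.astype(np.uint8),cv2.MORPH_OPEN,np.ones((3,3)))
m=n((d>0)&(P[:,:,2]>172)&(P[:,:,2]<192)); 
k,L,S,c=cv2.connectedComponentsWithStats(m); i=1+S[1:,4].argmax(); ys,xs=np.where(L==i)
q=onplane(np.c_[xs,ys],C,180)[:,:2].astype(np.float32); print('cover',cv2.minAreaRect(q))
w=np.zeros_like(m); w[85:200,195:310]=1
m=n((g>150)&(w>0)); k,L,S,c=cv2.connectedComponentsWithStats(m); i=1+S[1:,4].argmax(); print('seat',S[i],c[i],onplane(c[i],C,173)[0],onplane(c[i],C,165)[0])
m=((g>55)&(w>0)).astype(np.uint8); k,L,S,c=cv2.connectedComponentsWithStats(m)
ys,xs=np.where(m>0); q=onplane(np.c_[xs,ys],C,186)[:,:2]; 
rr=np.linalg.norm(q-[682,17],axis=1); q=q[(rr<60)&(rr>30)]; print('ring',cv2.minEnclosingCircle(q.astype(np.float32)),q.mean(0))
o,ax=tilt(4.5,20)
p=np.array([390,308,48])-95*ax
r.move_to(list(p),o); r.pause(.3); st()
b=grab('wrist'); pickle.dump(b,open('w_con.pkl','wb')); save('wcon',b[0])
E
```

```text
cover ((682.8619384765625, 17.554039001464844), (170.24012756347656, 140.8414306640625), 1.580933928489685)
seat [212  93  80  42 923] [250.68689057 114.8028169 ] [712.26000398  18.3123365  173.        ] [712.35617091  18.34858661 165.        ]
ring ((682.1123046875, 17.033491134643555), 59.94301986694336) [697.17194607  18.35361796]
t 5.47 pos [358.1 305.2 137.4] F [-0.1 -0.4 -0.2] M [0.03 0.2  0.04] w 93.2 g 0.0
```

View pics/wcon.png

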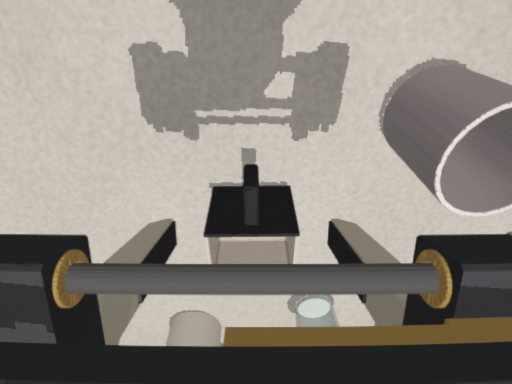

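Wrist view: handle straight ahead, columns 244–258, rows 165–222, aligned between fingers; the panel's top edge is at row 234, columns 205–298. A mug stands on the right, so I'll check clearance there.

```bash
python3 - <<'E'
from h import *
im,d,C=pickle.load(open('w_con.pkl','rb'))
print('panel top',onplane([[205,234],[298,234]],C,79).round(1).tolist()); print('handle outer end top',onplane([[251,167]],C,68).round(1).tolist())
P=cloud(d,C); A=P[60:220,385:512].reshape(-1,3); A=A[(A[:,2]>20)&(A[:,2]<200)]; print('mug',np.percentile(A,[2,50,98],axis=0).round())
im,d,C=pickle.load(open('scene.pkl','rb')); P=cloud(d,C); A=P[155:190,345:375].reshape(-1,3); A=A[(A[:,2]>20)]; print('mug',np.percentile(A,[2,50,98],axis=0).round())
E
```

```text
panel top [[417.6, 268.5, 79.0], [411.3, 350.9, 79.0]]
handle outer end top [[352.8, 304.5, 68.0]]
mug [[274. 429.  23.]
 [318. 452.  66.]
 [360. 517. 101.]]
mug [[272. 427.  24.]
 [337. 473.  70.]
 [364. 534. 104.]]
```

```bash
cat >> h.py <<'E'
O=np.array([682.4,17.4,0]); YAW=1.4
def G(x,y,z):
    a=np.radians(YAW); return O+np.array([x*np.cos(a)-y*np.sin(a),x*np.sin(a)+y*np.cos(a),z])
E
python3 - <<'E'
from h import *
o,ax=tilt(4.4,20); g=np.array([388,307.6,48])
r.grip(50); r.line_to(list(g+19*ax),vel=120)
st(); r.grip(5,35); st()
r.line_to(list(g+19*ax+[0,0,30]),vel=120); s=st()
o2,ax2=tilt(YAW,20)
for x in (-134-90,):
    p=G(x,0,48+10+2.5)+19*ax2
    r.line_to(list(p+[0,0,25]),o2,vel=200); r.line_to(list(p),vel=80)
st()
a=grab('side'); save('side2',cv2.resize(a[0][110:260,130:330],(800,600))); pickle.dump(a,open('side2.pkl','wb'))
E
```

```text
t 7.47 pos [394.4 308.2  30.6] F [0.2 0.2 0. ] M [ 0.04  0.18 -0.02] w 50.0 g 0.0
t 8.13 pos [394.5 308.2  30.3] F [-0.4 -1.   3.6] M [ 0.03  0.11 -0.01] w 13.9 g 35.0
t 8.53 pos [394.6 308.4  60.3] F [-0.7  0.3 -1.4] M [0.   0.37 0.03] w 13.7 g 35.0
t 12.52 pos [464.7  12.4  42.4] F [-0.   0.5 -1.6] M [ 0.03  0.33 -0.01] w 14.0 g 35.0
```

View pics/side2.png

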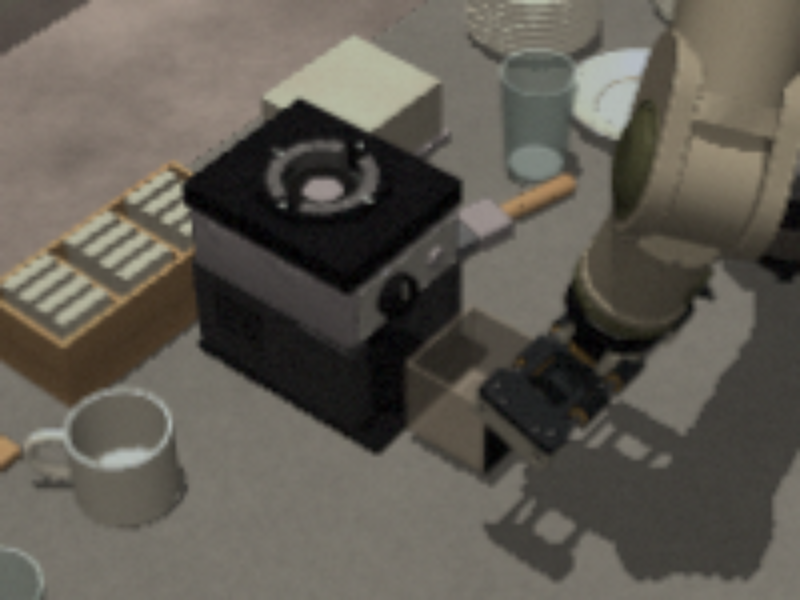

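The container is held square in front of the bay (box around (465,390)). Now I'll insert it, watching the force.

```bash
python3 - <<'E'
from h import *
o,ax=tilt(YAW,20); T=lambda x,z=60.5:list(G(x,0,z)+19*ax)
F0=r.read_state()['contact_force']
for x in list(range(-216,-146,10))+list(range(-146,-120,2)):
    r.line_to(T(x),vel=70 if x<-148 else 25); s=r.read_state(); f=s['contact_force']-F0
    if x%10==4 or x>-150 : print(x,s['eef_pos'].round(1),f.round(1))
    if np.abs(f).max()>10: break
st()
a=grab('side'); save('side3',cv2.resize(a[0][110:260,130:330],(800,600)))
E
```

```text
-216 [473.7  12.2  43.2] [-0.9 -1.4 -1.2]
-206 [483.2  12.5  42.9] [-1.2 -0.8 -0.3]
-196 [493.1  12.8  42.7] [-0.7 -1.3  0.2]
-186 [503.   13.   42.7] [-0.4 -1.7 -0.4]
-176 [513.   13.3  42.7] [-0.7 -0.9 -0.3]
-166 [523.   13.5  42.7] [-1.  -0.7  0.2]
-156 [533.   13.8  42.7] [-0.6 -1.  -0.6]
-146 [542.9  14.   42.6] [-1.5 -1.5 -1.2]
-144 [545.   14.   42.6] [-0.2 -0.8 -0.6]
-142 [547.1  14.1  42.7] [-0.3 -1.6 -0.5]
-140 [549.1  14.1  42.7] [ 0.1 -0.8 -0.2]
-138 [551.1  14.2  42.7] [-0.7 -0.9 -0.1]
-136 [553.1  14.3  42.7] [-0.3 -0.7 -0.5]
-134 [554.9  14.3  42.6] [-0.6 -0.7 -1.1]
-132 [555.   14.2  42.2] [-8.4 -2.3  2. ]
-130 [555.2  14.2  41.7] [-13.4  -2.3   4.9]
t 17.13 pos [555.2  14.2  41.7] F [-12.8  -1.3   4.1] M [-0.18  2.16 -0.01] w 13.8 g 35.0
```

View pics/side3.png

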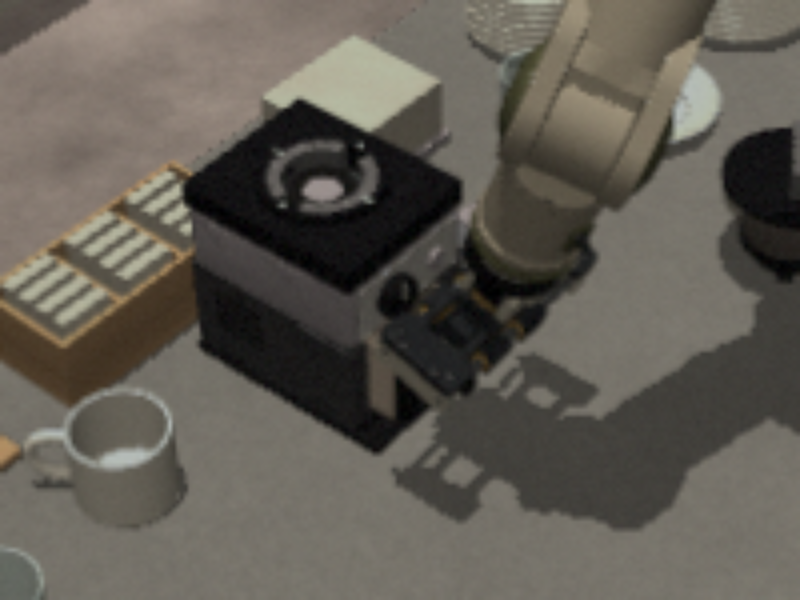

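The wall contact is clean at home depth. Next: lower, release, back off, and view the hopper from above.

```bash
python3 - <<'E'
from h import *
o,ax=tilt(YAW,20); T=lambda x,z=60.5:list(G(x,0,z)+19*ax)
r.line_to(T(-132.5,58.0),vel=25); st()
r.line_to(T(-132.5,57.3),vel=20); st()
r.grip(45); st()
p=np.array(T(-134,57.5))-ax*60; r.line_to(list(p),vel=150)
r.line_to(list(p+[-60,0,60]),vel=250); st()
a=grab('wrist'); pickle.dump(a,open('w_home.pkl','wb'))
for yaw in (122.5,-57.5):
    print(yaw,r.inverse_kinematics([449.5-40*np.cos(np.radians(yaw)),-326-40*np.sin(np.radians(yaw)),240],[180,0,yaw]))
for yaw in (91.4,45,1.4,-88.6,-135,-178.6): print(yaw,np.round(r.inverse_kinematics(list(G(0,0,270)),[180,0,yaw])))
save('whome',a[0])
E
```

```text
t 17.48 pos [555.1  14.3  40.2] F [-8.1 -1.8  8.5] M [-0.22  1.14 -0.06] w 14.0 g 35.0
t 17.73 pos [555.   14.3  40.2] F [-11.7  -2.7  18.7] M [-0.29  1.11 -0.14] w 13.6 g 35.0
t 18.43 pos [556.5  14.3  39.4] F [ 0.3 -0.4  0.1] M [-0.01  0.14 -0.04] w 45.2 g 0.0
t 19.48 pos [475.3  13.4 155.8] F [ 0.4  0.6 -0.5] M [ 0.04  0.18 -0.02] w 44.9 g 0.0
122.5 [ 60.83710922  29.03250282 -42.30964792 106.37225933  23.88452636
  53.7864221   40.16136097]
-57.5 [   4.52994527   20.72038731   31.83048135  118.5139084   -15.38016749
   44.71365651 -101.76965487]
91.4 [ 12.  31. -30.  93.  17.  60. -21.]
45 [  8.  30. -23.  94.  13.  59. -63.]
1.4 [ -6.  29.  -0.  95.   0.  57. -95.]
-88.6 [ 33.  46. -73.  92.  45.  76. 135.]
-135 [ 29.  41. -61.  92.  37.  70.  95.]
-178.6 [ 24.  36. -50.  92.  30.  66.  58.]
```

View pics/whome.png

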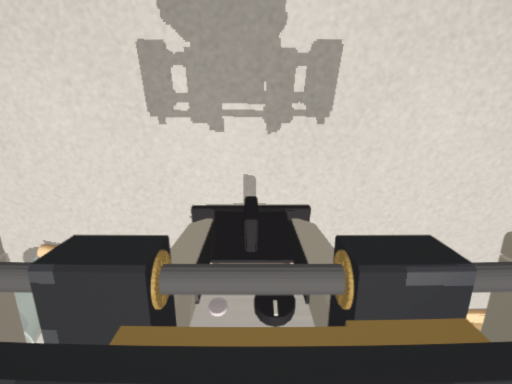

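Container looks home (panel's top edge (212–292,262), handle centred). Now a close look at the hopper.

```bash
python3 - <<'E'
from h import *
im,d,C=pickle.load(open('w_home.pkl','rb')); q=onplane([[212,262],[292,262]],C,89); a=np.radians(YAW)
print('panel top in grinder',[( (p-O)[0]*np.cos(a)+(p-O)[1]*np.sin(a), -(p-O)[0]*np.sin(a)+(p-O)[1]*np.cos(a)) for p in q])
yaw=122.5; c,s=np.cos(np.radians(yaw)),np.sin(np.radians(yaw))
r.move_to([449.5-42*c,-326-42*s,268],[180,0,yaw]); r.pause(.3); st()
b=grab('wrist'); pickle.dump(b,open('w_hop.pkl','wb')); im,d,C=b; save('whop',im)
P=cloud(d,C); n=lambda m:cv2.morphologyEx(m.astype(np.uint8),cv2.MORPH_OPEN,np.ones((3,3)))
near=(d>0)&(np.linalg.norm(P[:,:,:2]-[449.5,-326],axis=2)<100)
for nm,lo,hi,z in(('lid',84,104,92),('bar',112,132,124)):
    m=n(near&(P[:,:,2]>lo)&(P[:,:,2]<hi)); k,L,S,cc=cv2.connectedComponentsWithStats(m); i=1+S[1:,4].argmax(); ys,xs=np.where(L==i)
    q=onplane(np.c_[xs,ys],C,z)[:,:2].astype(np.float32); print(nm,len(q),cv2.minAreaRect(q),cv2.minEnclosingCircle(q),cc[i])
E
```

```text
panel top in grinder [(np.float64(-104.9395927235851), np.float64(-38.54520722305753)), (np.float64(-104.84514363201221), np.float64(41.67875447087291))]
t 21.29 pos [ 472.3 -360.8  267.9] F [0.5 0.1 0.7] M [-0.01 -0.1  -0.02] w 45.1 g 0.0
lid 8905 ((449.906982421875, -328.33648681640625), (130.16510009765625, 128.390380859375), 32.58475875854492) ((449.722412109375, -327.94903564453125), 65.74365234375) [249.66726558 139.96271757]
bar 985 ((449.4880676269531, -328.5640563964844), (15.017061233520508, 70.58338165283203), 32.78190612792969) ((449.9811096191406, -328.0816345214844), 35.764198303222656) [249.16243655 143.89137056]
```

View pics/whop.png

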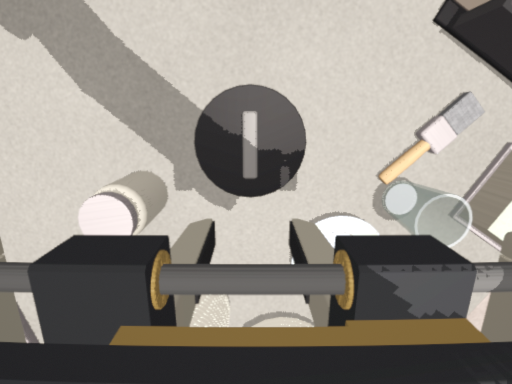

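Hopper centre is (449.8,-328.2), bar at 122.7°, and the grasp space is clear. Grasping, then carrying it over the collar.

```bash
sed -i 's/O=np.array(\[682.4,17.4,0\])/O=np.array([682.6,17.5,0])/' h.py; python3 - <<'E'
from h import *
h=[449.8,-328.2]; yaw=122.7
r.move_to(h+[150],[180,0,yaw]); r.line_to(h+[97.5],vel=100); st()
r.grip(10,45); st()
r.line_to(h+[200],vel=150); s=st()
r.line_to(h+[315],vel=250)
r.line_to(list(G(0,0,315)),[180,0,91.4],vel=250); r.pause(.3); st()
r.line_to(list(G(0,0,97.5+196)),vel=80); r.pause(.2); st()
a=grab('scene'); b=grab('side'); pickle.dump((a,b),open('over.pkl','wb'))
save('over',np.hstack([cv2.resize(a[0][150:270,210:320],(400,436)),cv2.resize(b[0][80:200,160:270],(400,436))]))
E
```

```text
t 22.58 pos [ 450.3 -328.3   97.9] F [ 0.7  0.4 -0.2] M [-0.03 -0.1  -0.01] w 44.7 g 0.0
t 23.16 pos [ 449.7 -328.4   97.6] F [-0.9 -0.6  1.9] M [-0.11  0.05 -0.03] w 15.8 g 45.0
t 23.99 pos [ 449.1 -328.   199.1] F [ 0.3 -0.3 -4.8] M [ 0.02 -0.09  0.05] w 16.0 g 45.0
t 26.72 pos [682.5  16.9 315.2] F [-0.   0.6 -4.4] M [-0.03 -0.12  0.06] w 15.7 g 45.0
t 27.33 pos [682.8  17.6 293.8] F [-0.2 -0.5 -4.3] M [-0.06 -0.03 -0.03] w 15.7 g 45.0
```

View pics/over.png

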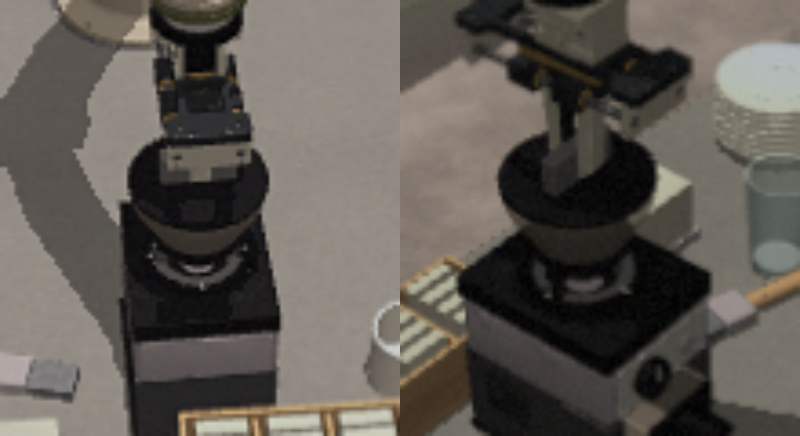

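The hopper is centred above the collar. Now I'll lower it with force watch; a small spiral search if it lands on the rim.

```bash
python3 - <<'E'
from h import *
F0=r.read_state()['contact_force']; off=np.zeros(2)
def go(u,vel=40):
    r.line_to(list(G(off[0],off[1],97.5+u)),[180,0,91.4],vel=vel); s=r.read_state(); return s,s['contact_force']-F0
u=190
while u>=172:
    s,f=go(u)
    print(u,s['eef_pos'].round(1),f.round(1),(s['torque']).round(2))
    if f[2]>7 or np.abs(f[:2]).max()>6: break
    u-=2
E
```

```text
190 [682.4  17.4 287. ] [ 0.2  0.5 -1.2] [-0.02 -0.09  0.03]
188 [682.5  17.5 285.4] [-0.1 -1.1 -0.2] [-0.03 -0.06 -0.01]
186 [682.5  17.5 283.4] [ 1.   0.5 -0.2] [-0.08 -0.1  -0.03]
184 [682.5  17.5 281.4] [ 0.3 -0.9 -0.8] [-0.03 -0.05 -0.07]
182 [682.5  17.5 279.3] [ 0.3 -0.5 -0.9] [-0.02 -0.08  0.02]
180 [682.5  17.5 277.3] [ 0.6 -0.4  0.2] [-0.08 -0.11 -0.06]
178 [682.5  17.5 275.3] [ 0.6 -0.2 -0.4] [ 0.01 -0.07  0.02]
176 [682.5  17.5 273.3] [-0.2 -0.7 -0.3] [-0.1  -0.08  0.03]
174 [682.5  17.5 271.3] [0.1 0.6 0.2] [-0.05 -0.06 -0.01]
172 [682.8  17.6 270.1] [-0.8 -0.5  5.8] [-0.15  0.27 -0.04]
```

```bash
python3 - <<'E'
from h import *
z=268.
while True:
    r.line_to(list(G(0,0,z)),[180,0,91.4],vel=30); s=r.read_state()
    print(z,s['eef_pos'].round(1),s['contact_force'].round(1),s['torque'].round(2))
    if s['eef_pos'][2]<261.0 or s['contact_force'][2]>16: break
    z-=min(1.5,max(.4,s['eef_pos'][2]-260.8))
print('z',z)
E
```

```text
268.0 [682.8  17.6 268.4] [-0.7 -0.9  3.7] [-0.15  0.21  0.01]
266.5 [682.8  17.6 266.7] [-0.3 -0.5  3.9] [-0.2   0.18  0.05]
265.0 [682.8  17.6 265.3] [-1.6 -0.8  5.6] [-0.1   0.25 -0.01]
263.5 [682.8  17.6 263.9] [-1.3 -0.2  6.7] [-0.15  0.37  0.04]
262.0 [682.9  17.6 262.6] [-1.9 -0.4  7.9] [-0.15  0.4  -0.02]
260.5 [682.9  17.6 261.2] [-2.   0.   8.2] [-0.2   0.5  -0.05]
260.0568085559144 [682.9  17.6 260.9] [-1.4 -0.7  9. ] [-0.27  0.56 -0.01]
z 260.0568085559144
```

```bash
python3 - <<'E'
from h import *
z=259.3
r.line_to(list(G(0,0,z)),[180,0,91.4],vel=20); st()
for k in range(1,19):
    y=91.4-5*k
    r.line_to(list(G(0,0,z)),[180,0,y],vel=20); s=r.read_state()
    print(y,s['eef_rot'].round(1)[2],s['eef_pos'].round(1),s['contact_force'].round(1),s['torque'].round(2),round(s['t'],1))
    if abs(s['torque'][2])>1.2 or s['contact_force'][2]>25: break
E
```

```text
t 31.98 pos [682.9  17.6 260.3] F [-2.7 -0.8  9.6] M [-0.18  0.58  0.04] w 15.9 g 45.0
86.4 86.4 [683.2  17.7 260.4] [-1.9 -0.4  9.9] [-0.23  0.36 -0.07] 32.2
81.4 81.4 [683.4  17.7 260.5] [-0.  -0.3  9.6] [-0.29  0.25 -0.11] 32.5
76.4 76.4 [683.5  17.7 260.5] [-1.4 -0.8  9.5] [-0.25  0.16 -0.1 ] 32.7
71.4 71.4 [683.6  17.6 260.6] [-0.5  0.1  8.8] [-0.26  0.12 -0.07] 33.0
66.4 66.4 [683.6  17.6 260.6] [-0.3 -1.  10. ] [-0.26  0.08 -0.14] 33.2
61.400000000000006 61.4 [683.6  17.6 260.6] [-0.2 -1.2  9.5] [-0.3   0.11 -0.06] 33.5
56.400000000000006 56.4 [683.5  17.6 260.5] [-0.9 -0.5  9.6] [-0.27  0.18 -0.11] 33.7
51.400000000000006 51.4 [683.5  17.6 260.5] [-0.8 -1.   9.7] [-0.28  0.26 -0.1 ] 34.0
46.400000000000006 46.4 [683.6  17.6 260.6] [-0.6 -0.1  9.5] [-0.29  0.14 -0.11] 34.2
41.400000000000006 41.4 [683.6  17.5 260.6] [-0.9 -0.7  9.4] [-0.29  0.11 -0.06] 34.5
36.400000000000006 36.4 [683.5  17.6 260.5] [-1.1 -0.2 10. ] [-0.25  0.21 -0.06] 34.7
31.400000000000006 31.4 [683.5  17.6 260.5] [-0.2 -0.6  8.8] [-0.16  0.31 -0.1 ] 35.0
26.400000000000006 26.4 [683.6  17.6 260.6] [-0.3  1.4 10.1] [-0.24  0.21 -0.1 ] 35.2
21.400000000000006 21.4 [683.6  17.6 260.6] [-0.2 -1.1 10.1] [-0.27  0.11 -0.12] 35.5
16.400000000000006 16.4 [683.6  17.5 260.6] [-0.2 -1.   9. ] [-0.23  0.22 -0.11] 35.7
11.400000000000006 11.4 [683.5  17.5 260.5] [-0.1 -0.   8.4] [-0.18  0.22 -0.08] 36.0
6.400000000000006 6.4 [683.4  17.5 260.5] [-1.8 -1.3  9.1] [-0.22  0.31 -0.12] 36.2
1.4000000000000057 1.4 [683.5  17.5 260.5] [-0.6 -0.2  9.4] [-0.27  0.3  -0.09] 36.5
```

```bash
python3 - <<'E'
from h import *
z=259.3; y=1.4
for k in range(4):
    y-=1; r.line_to(list(G(0,0,z)),[180,0,y],vel=20); r.pause(.1); s=r.read_state(); print(y,s['eef_rot'].round(1)[2],s['torque'].round(2))
    if abs(s['torque'][2])>0.4: y+=1; break
r.line_to(list(G(0,0,z)),[180,0,y],vel=20)
for zz in (261,263,265,266,267):
    r.line_to(list(G(0,0,zz)),[180,0,y],vel=30); s=r.read_state(); print(zz,s['eef_pos'].round(1),s['contact_force'].round(1),s['torque'].round(2))
    if s['contact_force'][2]<-8: break
E
```

```text
0.3999999999999999 0.4 [-0.23  0.26  0.11]
-0.6000000000000001 -0.6 [-0.21  0.24  0.07]
-1.6 -1.6 [-0.19  0.17  0.11]
-2.6 -2.6 [-0.19  0.25  0.08]
261 [683.6  17.5 262.1] [ 1.  -0.1  7.9] [-0.22  0.11  0.09]
263 [683.6  17.5 263.9] [-0.  -0.5  6.7] [-0.15  0.    0.12]
265 [683.5  17.5 265.7] [1.3 0.5 6. ] [-0.15 -0.14  0.07]
266 [683.4  17.5 266.4] [ 2.6 -0.2  4.3] [-0.14 -0.54  0.08]
267 [683.2  17.5 266.6] [ 5.3 -0.4 -2. ] [-0.1  -1.4   0.08]
```

It rose to about 4 mm below free and held there, so the lugs are in the notch. Release, retreat and check.

```bash
python3 - <<'E'
from h import *
y=r.read_state()['eef_rot'][2]
r.line_to(list(G(0,0,265.7)),vel=20); st()
r.grip(45); st()
r.line_to(list(G(0,0,310)),vel=120); r.line_to(list(G(-42,0,310+144-15)),vel=200); r.pause(.3); st()
b=grab('wrist'); im,d,C=b; pickle.dump(b,open('w_fin.pkl','wb'))
P=cloud(d,C); near=(d>0)&(np.linalg.norm(P[:,:,:2]-O[:2],axis=2)<90)
n=lambda m:cv2.morphologyEx(m.astype(np.uint8),cv2.MORPH_OPEN,np.ones((3,3)))
for nm,lo,hi,zz in(('lid',252,270,261),('bar',281,302,293)):
    m=n(near&(P[:,:,2]>lo)&(P[:,:,2]<hi)); k,L,S,cc=cv2.connectedComponentsWithStats(m); i=1+S[1:,4].argmax(); ys,xs=np.where(L==i)
    q=onplane(np.c_[xs,ys],C,zz)[:,:2].astype(np.float32); print(nm,len(q),cv2.minAreaRect(q),np.median(P[L==i][:,2]))
a=grab('side'); w=grab('scene')
save('fin',np.hstack([cv2.resize(i,(400,300)) for i in (w[0],a[0][80:290,100:380])]))
E
```

```text
t 39.63 pos [683.1  17.5 266.2] F [ 3.8 -0.8  5. ] M [-0.15 -1.01  0.09] w 15.4 g 45.0
t 40.32 pos [682.5  17.5 265.6] F [-0.1 -0.2  0.3] M [ 0.03 -0.   -0.01] w 44.8 g 0.0
t 41.96 pos [640.6  16.5 438. ] F [ 1.4 -0.4  0.6] M [ 0.05 -0.01  0.04] w 44.8 g 0.0
lid 8878 ((685.0927734375, 18.206806182861328), (131.02256774902344, 129.19393920898438), 87.42762756347656) 261.20997930012084
bar 1036 ((685.2979736328125, 18.291179656982422), (15.841836929321289, 70.34956359863281), 87.60816955566406) 293.0392471055367
```

View pics/fin.png

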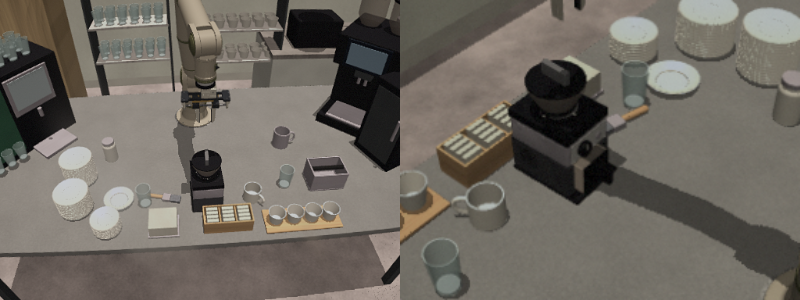

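The lid reads 261.2 mm and the bar top 293.0 mm, so the underside is at 169 and the seat at 4 mm: locked. The container is in its bay, and the crockery and brush have not moved.

```bash
python3 -c "
from cell import r
print(r.job_done())"
```

```text
the job is handed in; nothing more can be done
None
```

The job is handed in at about 42 s: the grounds container is home in its bay with the handle outwards, the hopper is locked on the collar (seat at about 4 mm by camera), and the crockery and brush look undisturbed.

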